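# Switch on the cement fume extractor

## Robot

A 6-joint arm with a two-finger parallel gripper is mounted at the origin on the work surface; the furniture and walls round the work are solid. World frame = base frame: x ahead of the robot, y to its left, z up, the work surface at z = 0. Lengths are in m, angles in rad, forces in N, time in s.
With the tool pointing down it reaches from about 0.35 to 0.725 m from the base axis. Payload 6 kg.
Tool frame: the origin (TCP) lies between the finger pads; the fingertips stand 19 mm ahead of it and the grasp point (between the pads) is the TCP (env.tcp_to_tips is the z of the fingertips in the tool frame, in m); z points along the fingers, y is the line along which they close (so a half turn about z gives the same grasp; the last joint's range is limited). The gripper opens to 85 mm and grips with 20 to 120 N. Pads are 22 mm wide; open, the fingers measure 114 mm over their backs; the gripper's body (76 mm by 85 mm) begins 54 mm behind the grasp point. The pads swing forward as they close: fully open they stand 13 mm farther back than shut.
Start: joints at [-0.876, 0.04, 0.085, 0, -1.615, -0.334], TCP at [0.212, -0.561, 0.22] pointing down, gripper open.
Joint ranges: [-2.56, 2.56], [-1.29, 2.01], [-1.08, 1.49], [-3.29, 1.98], [-2.81, -0.18], [-2.99, 2.99]. Speed limits (rad/s): [2.57, 2.57, 3.01, 3.14, 3.14, 3.14].

## Interface

Orientations are given as a unit quaternion [w, x, y, z].
In Python, from rig import env, status, cams, sign_off gives the robot as it stands. Calls block until the motion is done:
- env.move_pose(position, orientation): joint-space move of the TCP to a pose.
- env.servo_line(position, speed=0.15, rotation=None, f_stop=None): straight line of the TCP; rotation=None keeps the orientation; speed is the mean speed in m/s. With f_stop (N) it stops when the force on the tool has changed by that much, and returns True; else False.
- env.set_joints(angles): joint-space move.
- env.set_gripper(opening, newtons=None): opening from 0.0 (shut) to 1.0 (fully open); newtons is the grip in N (None keeps the last); returns when the fingers have stopped.
- env.dwell(seconds).
- env.inverse_kinematics(position, orientation): joint angles nearest the present ones, or None.
- status.read_state(): the state.
- cams.read_camera(name): name is "scene" or "top" or "wrist"; returns (picture, depth): 384x512x3 uint8, red, green, blue; 384x512 float32, m along the optical axis (not along the pixel's ray), 0 where there is no reading.
- cams.camera_params(name): a dict with "fx", "fy", "cx", "cy" (pixels), "k1" (the pictures are not rectified: a ray, as slopes to the right and down, at radius r is drawn at 1 + k1 r^2 times it, then the intrinsics apply), "world_from_camera" (4x4, takes a point from camera to world coordinates); the wrist camera has in their place "tool_from_camera" (4x4, takes a point from camera to tool coordinates, whose origin is the TCP and whose axes are the flange's). Camera axes: x right, y down, z forward; pixel columns grow to the right and rows downward; lengths in m; the calibration is good to about 2 mm. A picture is of the moment at which its call begins: read the wrist's pose just before it. camera_params takes no time and is no camera call.
A pose or a line that the arm cannot do raises env.IKError and nothing moves.
- sign_off(): hands the job in; it is judged then, once.
Trained networks look in the newest picture that a camera, given by its name, has taken for a name from the list of things; names that differ only in an ending like _2 or _b are one class to them, and where a whole thing is asked for, a point or a joint stands for the part that bears it (a point fixed in the world has none). Each returns a list of dicts, best first, with "p" (0 to 1); they miss things now and then, are a little off and sometimes report something else, mostly with a low value. They report only what shows in the picture. A call takes as long as a camera call.
- cams.boxes_of(target, camera): "centre" ([x, y, z] in m, in world coordinates, good to about 4 mm: the middle of the surface that is visible of it).
- cams.regions_of(target, camera): "region" (384x512 bool, what is visible of it).
The state is a dict: "time_s": time; "q": joint angles; "joint_vel": joint speeds; "tau": joint torques, N m; "tcp_pos": TCP position; "orientation": TCP orientation; "wrist_force": force on the tool from outside, world axes, zero at the start; "wrist_torque": the same for the moment, N m; "finger_gap": opening from 0.0 (shut) to 1.0 (fully open); "gripper_force": force on a finger pad.
Only numpy, scipy, OpenCV 4.12 (cv2) and the standard library are available. Lean on these libraries where they do the work, as an engineer would, in place of code of your own. Each camera call takes 0.05 s, during which the arm holds its last target. There are 200 camera calls.

## Task

Before the gluing starts, switch on the bench fume extractor, the grey box with the round fan grille on top: flip its bat toggle over centre so that it stays leaning towards the grille. Leave the toggle of the other grey box, the finishing machine's controller with two knobs, switched off.

Things in the scene. Friction and masses are not known exactly. Their poses are not given: they have to be found in the camera images.
- extractor: Grey box 150 x 100 x 60 mm high, fixed, turned up to 30 deg; on its top a round fan grille (77 mm wide, 5 high, centre x = +20 mm) and, nearer the robot, a steel bat toggle. Origin: centre of the underside, on the table; x from toggle to grille (away from the robot), y left, z up. Toggle pivot at x -45, y 0, z 64 mm; a 12 mm bush round it rises to z 67
- fan_bat (a joint): Extractor's toggle, swings in the box's x-z plane, rad: 0 off (leans 0.4 from upright to -x, robot side), 0.4 upright, 0.8 on (leans to +x, grille side, at a stop). Round steel bat, 46 mm from pivot to tip, 6 mm thick at the foot, 11 near the tip; tip 106 mm above the table at either side. A spring holds it at either side and snaps it over past upright; 1 to 4 N push it
- controller: Finishing machine's controller: grey fixed box of the same size with the same toggle in the same place, but two black knobs (28 mm wide, 17 high, at x 25, y -24 and +24 mm on the top) instead of the grille. Origin and axes as for the extractor. Either box may stand left or right
- machine_bat (a joint): Controller's toggle, the same in size, directions and values: 0 = off (robot side), 0.8 = on (knob side). It starts off and must stay off

How it is judged:
By the outcome, as a careful person would: the job done as asked, in the order asked, and still so for the second after the job is handed in, with the robot touching nothing.
It also fails if it takes over 29 s, if anything falls off the work surface, if the arm or the gripper's body presses on something with over 40 N, if the wrist force passes 120 N, or if a joint passes its speed limit or range.

## Working session

There is one attempt and no reset: what is moved stays moved. The work goes in short steps, each a Python script; the robot and the scene stay as the last script left them, time stands still between calls to the robot, and variables do not carry over. Pictures are saved under pics/ and viewed, at most 10 in all, crops included, and the job is handed in when it is done.

```bash
mkdir -p pics; ls; python3 - <<'E'
from rig import env,status,cams
import cv2,numpy as np
ims=[]
for c in("scene","top"):
    p,d=cams.read_camera(c); np.savez(f"/tmp/{c}.npz",p=p,d=d)
    cv2.imwrite(f"pics/{c}.png",p[:,:,::-1])
    for t in("extractor","controller","fan_bat","machine_bat"):
        print(c,t,[(np.round(b["centre"],3),round(b["p"],2)) for b in cams.boxes_of(t,c)][:3])
print(status.read_state()["time_s"])
E
```

```text
pics
scene extractor [(array([ 0.524, -0.154,  0.061]), 0.95)]
scene controller [(array([0.531, 0.149, 0.058]), 0.98)]
scene fan_bat []
scene machine_bat [(array([0.453, 0.192, 0.088]), 0.52)]
top extractor [(array([ 0.498, -0.144,  0.059]), 0.94)]
top controller [(array([0.502, 0.174, 0.061]), 0.77)]
top fan_bat []
top machine_bat [(array([ 0.497, -0.145,  0.061]), 0.63), (array([0.453, 0.19 , 0.099]), 0.43)]
0.5
```

View pics/top.png

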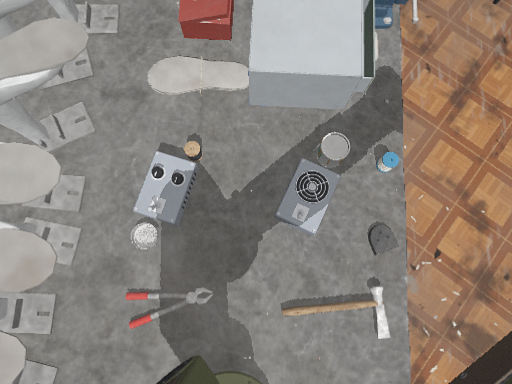

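View pics/scene.png

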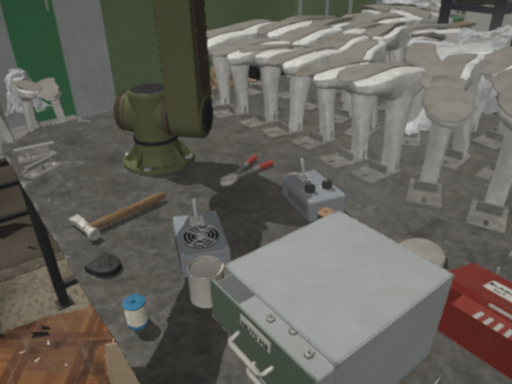

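The top view shows the extractor with its grille at (312,186) and its toggle at (300,212). The controller with knobs is at (165,187), and a mug stands behind the extractor at (335,147). Next I'll fit the extractor's pose from the depth data.

```bash
cat > h.py <<'E'
import numpy as np,cv2
def cloud(d,P,T):
    v,u=np.mgrid[:d.shape[0],:d.shape[1]].astype(float)
    K=np.array([[P["fx"],0,P["cx"]],[0,P["fy"],P["cy"]],[0,0,1]])
    n=cv2.undistortPoints(np.stack([u.ravel(),v.ravel()],1)[:,None],K,np.array([P["k1"],0,0,0.]))[:,0].reshape(*d.shape,2)
    c=np.dstack([n*d[...,None],d])
    return c@T[:3,:3].T+T[:3,3]
E
python3 - <<'E'
from rig import cams
from h import *
z=np.load("/tmp/top.npz");P=cams.camera_params("top");X=cloud(z["d"],P,np.array(P["world_from_camera"]))
print(X[212:214,298:304].round(3).tolist()[0], np.array(P["world_from_camera"])[:3,3])
near=(np.hypot(X[...,0]-.5,X[...,1]+.145)<.12)&(z["d"]>0)
m=near&(X[...,2]>.045)&(X[...,2]<.075)
# keep biggest component
n,l,s,c=cv2.connectedComponentsWithStats(m.astype(np.uint8));k=1+np.argmax(s[1:,4]);m=l==k
r=cv2.minAreaRect((X[m][:,:2]*1000).astype(np.float32));print(r,cv2.boxPoints(r),np.median(X[m][:,2]))
h=near&(X[...,2]>.075)
for p,uv in zip(X[h],np.argwhere(h)): print(p.round(3),uv)
E
```

```text
[[0.461, -0.128, 0.067], [0.458, -0.128, 0.083], [0.459, -0.13, 0.084], [0.459, -0.133, 0.08], [0.461, -0.137, 0.067], [0.462, -0.139, 0.066]] [ 0.3317094 -0.0363958  0.9144978]
((503.7012634277344, -150.02474975585938), (100.35078430175781, 150.15426635742188), 67.49491882324219) [[ 415.13617 -167.64214]
 [ 553.8555  -225.11598]
 [ 592.26636 -132.40736]
 [ 453.547    -74.93352]] 0.060711872303229164
[ 0.588 -0.223  0.076] [158 342]
[ 0.458 -0.128  0.083] [212 299]
[ 0.459 -0.13   0.084] [212 300]
[ 0.459 -0.133  0.08 ] [212 301]
[ 0.454 -0.127  0.098] [213 299]
[ 0.454 -0.129  0.099] [213 300]
[ 0.456 -0.132  0.089] [213 301]
[ 0.451 -0.124  0.105] [214 298]
[ 0.451 -0.126  0.105] [214 299]
[ 0.451 -0.128  0.105] [214 300]
[ 0.451 -0.13   0.104] [214 301]
[ 0.449 -0.122  0.103] [215 297]
[ 0.448 -0.124  0.106] [215 298]
[ 0.448 -0.126  0.107] [215 299]
[ 0.449 -0.128  0.107] [215 300]
[ 0.449 -0.13   0.106] [215 301]
[ 0.446 -0.122  0.105] [216 297]
[ 0.446 -0.124  0.106] [216 298]
[ 0.446 -0.126  0.106] [216 299]
[ 0.446 -0.128  0.107] [216 300]
[ 0.447 -0.13   0.105] [216 301]
[ 0.444 -0.124  0.105] [217 298]
[ 0.444 -0.126  0.106] [217 299]
[ 0.445 -0.128  0.105] [217 300]
[ 0.445 -0.13   0.105] [217 301]
[ 0.442 -0.126  0.105] [218 299]
[ 0.443 -0.129  0.103] [218 300]
```

```bash
python3 - <<'E'
from rig import env,status,cams
import numpy as np,cv2
from scipy.spatial.transform import Rotation as R
yaw=np.deg2rad(-22.5);ex=np.array([np.cos(yaw),np.sin(yaw),0]);piv=np.array([.4622,-.1328,0])
zt=env.tcp_to_tips+.084
q0=np.array(status.read_state()["q"]);best=None
for s in(1,-1):
    M=np.stack([s*ex,np.cross([0,0,-1],s*ex),[0,0,-1]],1);q=R.from_matrix(M).as_quat()[[3,0,1,2]]
    j=env.inverse_kinematics(piv-.055*ex+[0,0,zt+.1],q)
    if j is not None:
        c=abs(np.array(j)-q0).max()
        if best is None or c<best[0]: best=(c,q)
q=best[1];print(best,zt)
env.set_gripper(0.)
env.move_pose(piv-.055*ex+[0,0,zt+.1],q)
env.servo_line(piv-.055*ex+[0,0,zt],speed=.1,f_stop=10)
print(status.read_state()["tcp_pos"],status.read_state()["time_s"])
print(env.servo_line(piv-.007*ex+[0,0,zt],speed=.04,f_stop=20))
s=status.read_state();print(s["tcp_pos"],s["wrist_force"],(np.array(s["tcp_pos"])-piv)@ex)
env.servo_line(piv-.055*ex+[0,0,zt],speed=.1)
env.servo_line(piv-.075*ex+[0,0,zt+.12],speed=.15)
for c in("top","scene"):
    p,d=cams.read_camera(c);np.savez(f"/tmp/{c}2.npz",p=p,d=d)
    cr=p[120:270,240:400] if c=="top" else p[150:320,120:380]
    cv2.imwrite(f"pics/{c}2.png",cv2.resize(cr[:,:,::-1],None,fx=3,fy=3))
print(status.read_state()["time_s"])
E
```

```text
(np.float64(1.2979829593438097), array([-0.        ,  0.98078528, -0.19509032,  0.        ])) 0.10300000000000001
[ 0.41183309 -0.1117893   0.10380474] 4.2083
False
[ 0.45564896 -0.1300518   0.10306991] [-0.47852952  0.66674379 -0.65943946] -0.007104064615089237
7.25
```

View pics/scene2.png

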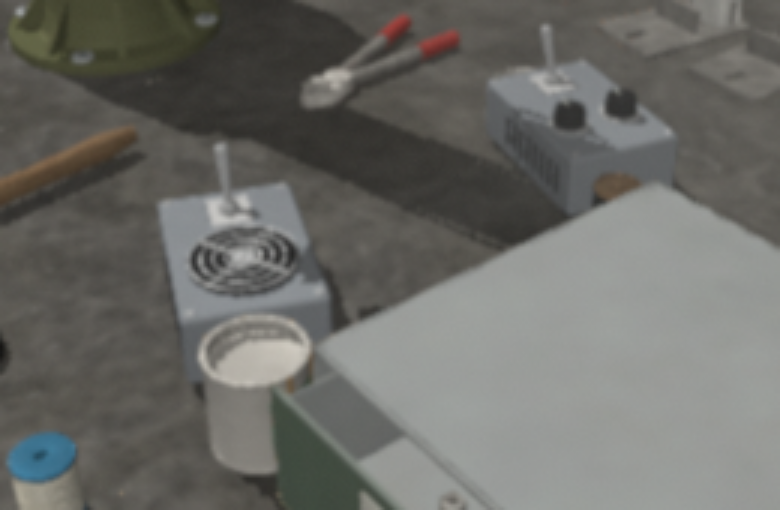

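The scene crop seems to show the toggle still leaning towards the robot, with its tip at crop (220,147). I'll measure the bat in the depth data.

```bash
python3 - <<'E'
from rig import cams
from h import *
yaw=np.deg2rad(-22.5);ex=np.array([np.cos(yaw),np.sin(yaw),0]);ey=np.array([-ex[1],ex[0],0]);piv=np.array([.4622,-.1328,0])
for n in("scene","scene2","top2"):
    z=np.load(f"/tmp/{n}.npz");P=cams.camera_params(n.rstrip("2"));X=cloud(z["d"],P,np.array(P["world_from_camera"]))-piv
    h=(np.hypot(X[...,0],X[...,1])<.04)&(X[...,2]>.07)&(z["d"]>0)&(X[...,2]<.115)
    L=np.stack([X[h]@ex,X[h]@ey,X[h][:,2]],1);print(n,(L[np.argsort(L[:,2])][::max(1,len(L)//15)]*1000).round())
E
```

```text
scene [[ -0.   1.  70.]
 [  0.  -1.  73.]
 [ -7.   3.  76.]
 [ -6.   3.  79.]
 [ -6.   1.  82.]
 [ -5.   1.  85.]
 [ -7.  -1.  87.]
 [ -6.   2.  89.]
 [ -8.  -2.  92.]
 [-10.   0.  95.]
 [-11.   1.  97.]
 [-12.   1.  99.]
 [-12.  -1. 101.]
 [-17.   4. 103.]
 [-11.  -1. 104.]]
scene2 [[ -0.   1.  70.]
 [ -5.  -0.  73.]
 [ -9.  -3.  76.]
 [ -4.  -2.  79.]
 [ -3.   0.  81.]
 [ -7.   1.  84.]
 [-10.   4.  87.]
 [ -9.  -2.  88.]
 [ -8.  -0.  91.]
 [ -8.   0.  94.]
 [-12.  -1.  97.]
 [ -8.   0.  99.]
 [-12.   1. 101.]
 [-10.  -1. 103.]
 [-15.   2. 105.]
 [-13.  -3. 106.]]
top2 []
```

View pics/top2.png

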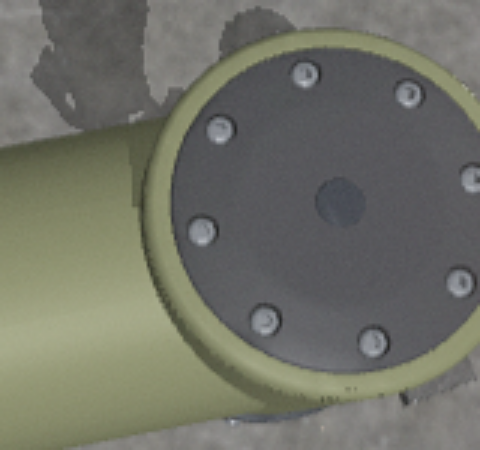

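The depth data confirms the toggle is still off. The push stopped short and met almost no force. I'll push again, going further in small steps and logging the force.

```bash
python3 - <<'E'
from rig import env,status,cams
from h import *
yaw=np.deg2rad(-22.5);ex=np.array([np.cos(yaw),np.sin(yaw),0]);piv=np.array([.4622,-.1328,0]);ey=np.array([-ex[1],ex[0],0])
zt=.103
print("gap",status.read_state()["finger_gap"])
env.servo_line(piv-.055*ex+[0,0,zt],speed=.15)
env.servo_line(piv-.03*ex+[0,0,zt],speed=.08,f_stop=15)
for x in np.arange(-.024,.0121,.004):
    hit=env.servo_line(piv+x*ex+[0,0,zt],speed=.04,f_stop=12)
    s=status.read_state();f=np.array(s["wrist_force"]);print(round(x,3),hit,(f@ex).round(2),(f@ey).round(2),f[2].round(2))
    if hit: break
p,d=cams.read_camera("scene");cv2.imwrite("pics/scene3.png",cv2.resize(p[100:270,120:300,::-1],None,fx=3.5,fy=3.5))
env.servo_line(piv-.055*ex+[0,0,zt],speed=.1)
env.servo_line(piv-.075*ex+[0,0,zt+.12],speed=.15)
p,d=cams.read_camera("scene");P=cams.camera_params("scene");X=cloud(d,P,np.array(P["world_from_camera"]))-piv
h=(np.hypot(X[...,0],X[...,1])<.04)&(X[...,2]>.09)&(X[...,2]<.115)
print((X[h]@ex).mean(),status.read_state()["time_s"])
cv2.imwrite("pics/scene4.png",cv2.resize(p[100:270,120:380,::-1],None,fx=3,fy=3))
E
```

```text
gap 0.00520998758893095
-0.024 False 0.19 1.04 -0.45
-0.02 False -0.21 -0.38 -0.45
-0.016 False 0.74 0.35 -0.16
-0.012 False -0.19 0.35 -0.17
-0.008 False 0.52 -0.01 0.35
-0.004 False -0.87 0.17 0.47
0.0 False -0.55 -0.33 0.73
0.004 False -0.39 -0.64 -0.68
0.008 False -1.01 -0.23 -0.04
0.012 False -0.48 0.21 -0.43
-0.0120933573299097 13.0917
```

View pics/scene3.png

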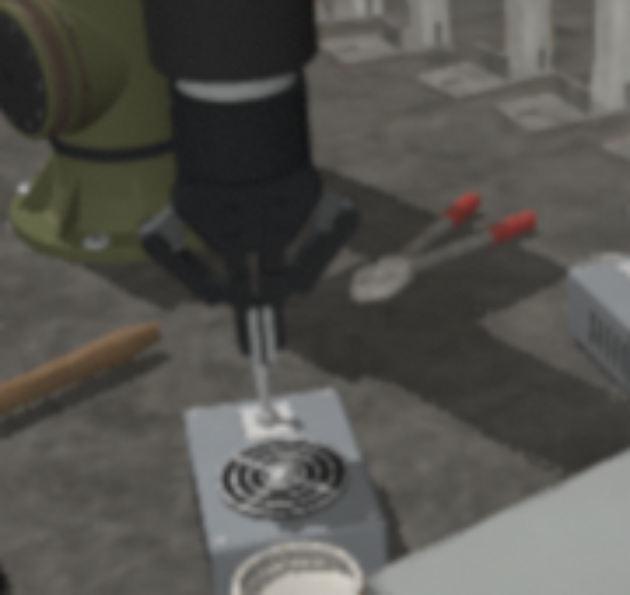

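View pics/scene4.png

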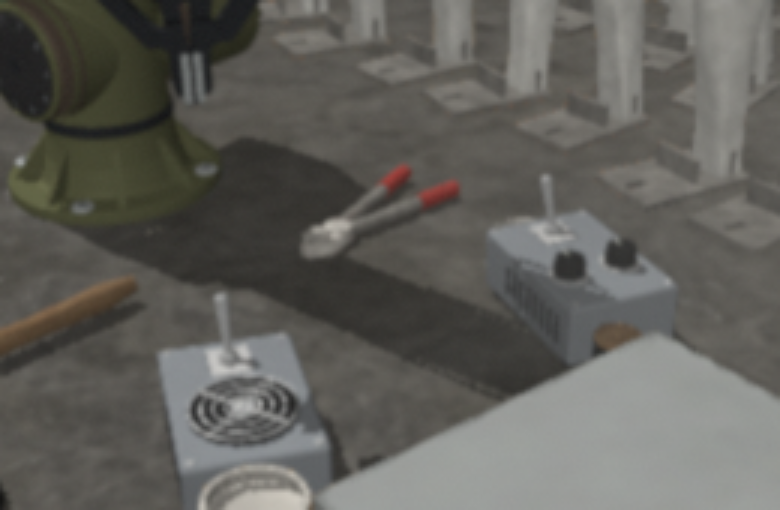

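The bat sprang back, or was never carried over centre. I'll push to the same place, hold there and measure the depth. The clock stands still between scripts, so holding costs no time.

```bash
cat > look.py <<'E'
from rig import env,status,cams
from h import *
yaw=np.deg2rad(-22.5);ex=np.array([np.cos(yaw),np.sin(yaw),0]);piv=np.array([.4622,-.1328,0]);ey=np.array([-ex[1],ex[0],0])
def look(n):
    p,d=cams.read_camera("scene");P=cams.camera_params("scene");X=cloud(d,P,np.array(P["world_from_camera"]))-piv
    h=(abs(X@ey)<.03)&(abs(X@ex)<.06)&(X[...,2]>.068)&(X[...,2]<.16)
    L=np.stack([X[h]@ex,X[h]@ey,X[h][:,2]],1)*1000
    for a in range(68,135,5):
        k=L[(L[:,2]>=a)&(L[:,2]<a+5)]
        if len(k): print(a,len(k),"x",np.percentile(k[:,0],[5,50,95]).round(),"y",np.percentile(k[:,1],[5,50,95]).round())
    cv2.imwrite(f"pics/{n}.png",cv2.resize(p[130:250,150:260,::-1],None,fx=5,fy=5))
    s=status.read_state();print(s["time_s"],(np.array(s["tcp_pos"])-piv)@ex,s["tcp_pos"][2],np.array(s["wrist_force"])@ex)
E
python3 - <<'E'
from look import *
zt=.103
env.servo_line(piv-.055*ex+[0,0,zt],speed=.2)
env.servo_line(piv+.012*ex+[0,0,zt],speed=.06,f_stop=15)
look("hold")
E
```

```text
68 8 x [-4. -2.  1.] y [-2.  0.  2.]
73 7 x [-5. -3.  0.] y [-3. -2.  2.]
78 10 x [-7. -5. -2.] y [-4. -1.  3.]
83 11 x [-11.  -7.  -4.] y [-4.  1.  4.]
88 10 x [-11.  -9.  -6.] y [-4. -1.  3.]
93 5 x [-11.  -8.  -7.] y [-1.  0.  3.]
113 8 x [15. 22. 23.] y [-7.  1.  4.]
118 21 x [17. 22. 24.] y [-10.  -0.  11.]
123 31 x [16. 20. 24.] y [-14.  -4.  10.]
128 28 x [16. 20. 24.] y [-13.  -1.  11.]
133 30 x [16. 21. 24.] y [-14.  -3.  11.]
15.1667 0.011837729871192457 0.10314113796901313 -0.24156278175331716
```

View pics/hold.png

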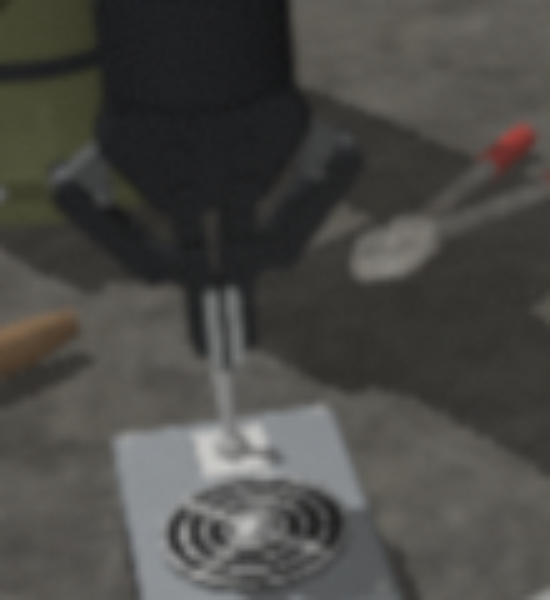

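The fingertips measure about z 113 mm, roughly 29 mm higher than the nominal geometry says, so they passed over the bat. I'll back off, go 27 mm lower, check the height and push with a force stop.

```bash
python3 - <<'E'
from look import *
env.servo_line(piv-.055*ex+[0,0,.103],speed=.15)
print(env.servo_line(piv-.055*ex+[0,0,.077],speed=.08,f_stop=10))
look("low")
E
```

```text
False
68 6 x [-3. -1.  1.] y [-3. -1.  2.]
73 10 x [-9. -3. -1.] y [-3. -1.  3.]
78 9 x [-6. -5. -3.] y [-4.  0.  3.]
83 12 x [-47.  -8.  -6.] y [-5. -1.  4.]
88 20 x [-48. -13.  -7.] y [-8. -1.  4.]
93 33 x [-50. -45.  -9.] y [-13.  -3.   9.]
98 37 x [-50. -45. -10.] y [-14.  -1.   9.]
103 37 x [-50. -44. -13.] y [-13.  -1.  10.]
108 24 x [-50. -47. -44.] y [-13.  -1.  11.]
113 27 x [-50. -46. -43.] y [-14.  -2.  11.]
118 20 x [-53. -47. -44.] y [-12.   0.  12.]
123 27 x [-52. -44. -41.] y [-13.  -3.  14.]
128 42 x [-50. -44. -40.] y [-24.   2.  24.]
133 48 x [-50. -44. -41.] y [-26.   1.  26.]
16.2917 -0.05488667246495291 0.07692637565402809 0.33025919489893507
```

View pics/low.png

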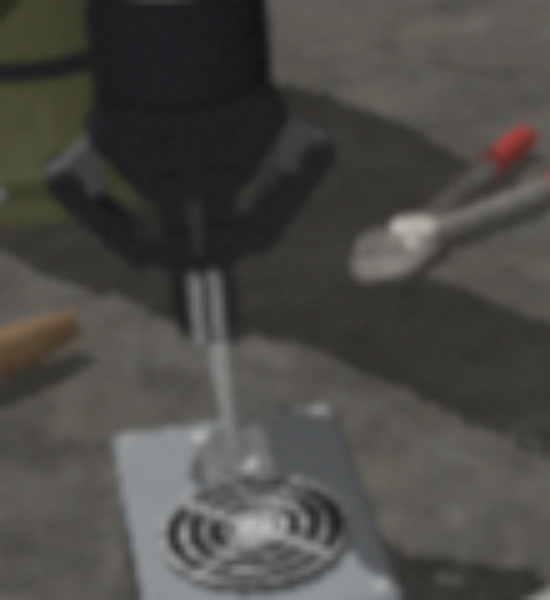

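The tips are now at about z 86 mm, behind the bat and at its height. Pushing.

```bash
python3 - <<'E'
from look import *
z=.077
env.servo_line(piv-.03*ex+[0,0,z],speed=.08,f_stop=15)
for x in(-.022,-.014,-.006):
    hit=env.servo_line(piv+x*ex+[0,0,z],speed=.04,f_stop=15)
    print(x,hit,np.array(status.read_state()["wrist_force"])@ex)
    if hit: break
look("pushed")
env.servo_line(piv-.055*ex+[0,0,z],speed=.12)
look("after")
E
```

```text
-0.022 False -0.3510631439043336
-0.014 False 1.0028504006636645
-0.006 False -0.3321624516803464
68 6 x [2. 5. 7.] y [-2.  0.  3.]
73 4 x [6. 7. 9.] y [-3. -1.  3.]
78 5 x [ 7.  9. 11.] y [-4. -1.  2.]
83 9 x [-2. 12. 14.] y [-7. -2.  3.]
88 6 x [ 0. 14. 18.] y [-9. -2.  2.]
93 20 x [-1.  4. 19.] y [-12.  -4.  10.]
98 36 x [-2.  3. 20.] y [-14.  -2.  11.]
103 38 x [-1.  4. 20.] y [-13.  -1.  11.]
108 27 x [-1.  3.  6.] y [-13.  -0.  10.]
113 28 x [-2.  3.  6.] y [-14.  -4.  10.]
118 26 x [-1.  3.  5.] y [-12.   1.  12.]
123 28 x [-11.   2.   6.] y [-15.  -1.  12.]
128 46 x [-5.  4.  8.] y [-21.   1.  24.]
133 55 x [-10.   6.   9.] y [-28.   2.  25.]
17.85 -0.005957436459088072 0.07689544832061894 -0.1512101122618568
68 4 x [4. 5. 6.] y [-2. -1.  3.]
73 5 x [5. 8. 9.] y [-3.  0.  3.]
78 5 x [ 8. 10. 11.] y [-3. -1.  2.]
83 6 x [12. 12. 13.] y [-4. -1.  2.]
88 16 x [-47. -42.  17.] y [-7. -1.  5.]
93 28 x [-49. -44.  19.] y [-10.  -1.  10.]
98 32 x [-49. -44.  20.] y [-13.  -1.  11.]
103 37 x [-51. -45.  18.] y [-14.  -1.  10.]
108 22 x [-50. -46. -43.] y [-13.  -2.  11.]
113 27 x [-50. -47. -43.] y [-12.   0.  12.]
118 25 x [-51. -47. -42.] y [-14.  -4.  10.]
123 25 x [-56. -46. -42.] y [-11.   1.  10.]
128 35 x [-50. -44. -42.] y [-20.  -3.  21.]
133 52 x [-52. -44. -41.] y [-25.   2.  26.]
18.4583 -0.054540854803296866 0.07721381218455688 0.8980714233290433
```

View pics/after.png

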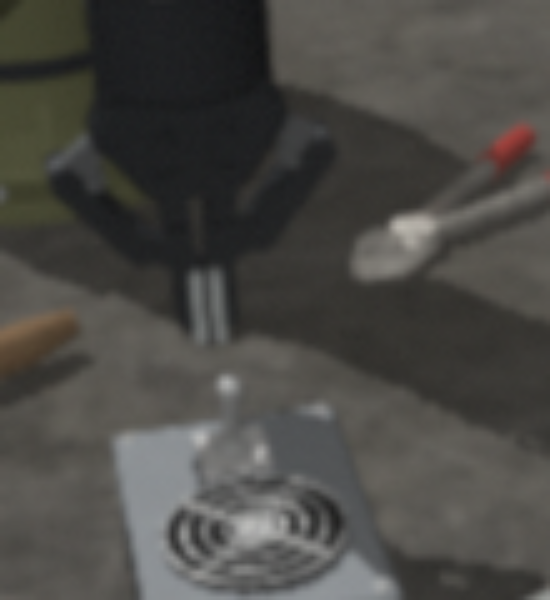

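The toggle now leans towards the grille, with its tip at (228,385) in the picture and about +19 mm from the pivot in depth. The gripper is clear of it, and the controller was never touched.

```bash
python3 -c "
from rig import sign_off
print(sign_off())"
```

```text
the job is handed in; nothing more can be done
None
```

The fume extractor's toggle is over centre and stays leaning towards the grille, the controller was never touched and is still off, and the job was handed in at about 18.5 s of the 29 s allowed; the first two pushes missed because the fingertips were about 29 mm higher than the stated geometry.

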